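Lock the coarse sieve section onto the sieve stack

ROBOT

A 6-joint arm with a two-finger parallel gripper is mounted at the origin on a cart in front of the work surface, level with it; the furniture and walls round the work are solid. World frame = base frame: x ahead of the robot, y to its left, z up, the work surface at z = 0. Lengths are in mm, angles in degrees, forces in N, time in s.
With the tool pointing down it reaches from about 200 to 875 mm from the base axis. Payload 3.4 kg.
Tool frame: the origin (TCP) lies at the very end of the fingers, on their centre line; the grasp point (between the pads) lies 19 mm behind it; z points along the fingers, x is the direction in which the jaws open and shut, and the axes are right-handed (so a half turn about z gives the same grasp; the last joint's range is limited). The gripper opens to 94 mm and grips with 3 to 60 N. Pads are 16 mm wide; open, the fingers measure 119 mm over their backs; the gripper's body (75 mm by 177 mm) begins 78 mm behind the grasp point.
Start: joints at [-6.933, 15.808, 86.224, -0, 77.962, -6.933], TCP at [575.035, -0.01, 205.493] pointing down, gripper open.
Joint ranges: [-165.64, 165.64], [-43.16, 119.46], [12.63, 154.43], [-67.54, 247.53], [6.08, 155.33], [-154.97, 154.97]. Speed limits (degrees/s): [147.25, 147.25, 180, 180, 180, 180].

INTERFACE

Orientations are given as [roll, pitch, yaw] about the fixed x, y, z axes, in that order (R = Rz(yaw) Ry(pitch) Rx(roll)).
In Python, from station import bot gives the robot as it stands. The module is installed in compiled form; this text tells all that it offers.
- The arm moves only by the shell command python3 -m creep 'ROWS' [OPENING] [FORCE]. ROWS is JSON, a list of rows, each an object with "offset": the shift along the tool's x, y, z in cm, a list of three; "roll": the turn about the tool's z in degrees. In form: [{"offset": [dx, dy, dz], "roll": roll}, ...]. A call has exactly 8 rows; each row shifts and turns the pose as measured when the row begins, along the tool's axes as they then stand; what a row does not reach is not made up. A row lasts 1/12 s, in which the tool goes at most 41.7 mm and 7.16 degrees, less where a joint would pass 70% of its speed; a pose out of reach is approached as far as the arm can. A call with a gripper value outside its range is refused whole. OPENING is the finger opening in cm, from 0 to 9.4, set as the call begins (- or left out, the last holds). The fingers move at their own pace and stop on an object; FORCE is the grip in N (left out, the last holds). Time passes only in rows, so rows that do not move let the fingers close, or fill a call up. It gives the time, the measured TCP pose, the force and the opening at its end, in the units of the state.
- bot.get_obs(): the state, without advancing time (a new reading comes with each control period).
- bot.grab_frame(name): name is "scene" or "side" or "wrist"; returns a dict with "color" (420x560x3 uint8, blue, green, red), "intrinsics" (3x3 intrinsics, pixels), "world_to_cam" (4x4, takes a point from world to camera coordinates). Camera axes: x right, y down, z forward; pixel columns grow to the right and rows downward; lengths in mm; the calibration is good to about 2 mm. The wrist camera is an equidistant fisheye: a pixel r from the principal point sees the ray r / f radians off the axis. A picture is of the moment at which its call begins. There is no depth.
- bot.finish_job(): hands the job in, once; it reports no verdict.
The state is a dict: "time": time; "joints": joint angles; "qd": joint speeds; "tau": joint torques, N m; "ee_pos": TCP position; "ee_rot": TCP orientation; "ft_force": force on the tool from outside, world axes, zero at the start; "ft_torque": the same for the moment, N m; "width": finger opening in mm.
Only numpy, scipy, OpenCV 4.12 (cv2) and the standard library are available. Lean on these libraries where they do the work, as an engineer would, in place of code of your own. Each camera call takes 0.05 s, during which the arm holds its last target.

TASK

Put the yellow sieve section on top of the sieve stack: lower it upright into the socket with its two lugs in the gaps between the stack's two hooked lips, then turn it about a quarter turn clockwise (seen from above) until its lugs are fully home under the lips, and let go. Leave the blue sieve section where it stands.

Things in the scene. Friction and masses are not known exactly. Their poses are not given: they have to be found in the camera images.
- sieve_yellow: Yellow cup-shaped sieve section 60 mm across, upright, loose, 0.12 kg. Origin: centre of underside; x along handle. Above the origin: spigot 42 mm across (foot 34) to 12 mm; flange to 17 mm with lugs out to 42 mm at +x and -x, 15 mm wide; rim at 46 mm; handle bar along x, 58 long, 12 thick (y), from 62 to 78 mm. Grip the bar's long sides from above, fingertips above the rim. A half turn looks the same.
- sieve_blue: Blue, finer-meshed sieve section, same shape and size as the yellow one, standing loose on the worktop. Not wanted: leave it. Origin: centre of its underside, z up, x along its handle.
- stack_seat (a point): Centre of the flat top of the fixed sieve stack (dark foot 120 mm across, clear pot, white ring 106 mm across), 60 mm above the worktop, z up. Bore 50 mm across, 16 mm deep takes the spigot. Seated, the section's origin is 12 mm below this point. With its x 50 to 140 degrees (best 90) counter-clockwise of this x it drops in; turned clockwise to 0 it is locked; it turns freely and stays as left.
- stack_lip (a point): Middle of one of the two grey hooked lips on the stack's ring, 44 mm from the centre along +x of the seat, 9 mm above it (underside of lip; lugs are 5 mm thick, lip top at 13 mm). The other is opposite. Each spans 36 to 52 mm from the centre and, from above, from 30 degrees counter-clockwise to 14 clockwise of the x line, where a stop closes it; the stop halts the section 3 degrees past 0.
Mind the look-alikes: they are no part of the job. Leave any red look-alike of the part that bears stack_seat alone.

How it is judged (in metres and radians):
On the way:
1. the yellow section sits down in the socket with its lugs in the gaps between the lips (z of sieve_yellow in the frame of stack_seat between -0.017 and -0.0065 m and horizontal distance between sieve_yellow and stack_seat below 0.01 m and angle between sieve_yellow's own z axis and vertical below 0.12 rad and angle between the x axis of sieve_yellow and the x axis of stack_seat, either way round above 0.5 rad), for 0.1 s.
At the end, for the whole second after the job is handed in: Yellow section upright (7 degrees) and down in the stack's socket (origin 6.5 to 17 mm below the seat, within 10 mm of its centre), its x within 16 degrees of the stack's x (either way round), so lugs under the lips; at rest; blue section within 30 mm of its start (z of sieve_yellow in the frame of stack_seat between -0.017 and -0.0065 m and horizontal distance between sieve_yellow and stack_seat below 0.01 m and angle between sieve_yellow's own z axis and vertical below 0.12 rad and angle between the x axis of sieve_yellow and the x axis of stack_seat, either way round below 0.28 rad and linear speed of sieve_yellow below 0.02 m/s and angular speed of sieve_yellow below 0.1 rad/s and distance of sieve_blue from where it was at the start of the episode below 0.03 m); the robot touches nothing.
It fails at once if the blue section is pushed or carried more than 30 mm from its place (distance of sieve_blue from where it was at the start of the episode above 0.03 m).
It also fails if it takes over 42 s, if anything falls off the work surface, if the arm or the gripper's body presses on something with over 40 N, if the wrist force passes 120 N, or if a joint passes its speed limit or range.

## Working session

There is one attempt and no reset: what is moved stays moved. The work goes in short steps, Python scripts to look and compute and a shell command to move; the robot and the scene stay as the last step left them, time stands still between calls to the robot, and variables do not carry over. Pictures are saved under pics/ and viewed, and the job is handed in when it is done.

```bash
mkdir -p pics; python3 - <<'E'
from station import bot
import cv2,json
o=bot.get_obs();print({k:o[k] for k in('time','ee_pos','ee_rot','width')})
for n in('scene','side','wrist'):
    f=bot.grab_frame(n);cv2.imwrite(f'pics/{n}0.png',f['color']);print(n,f['intrinsics'],f['world_to_cam'])
E
```

```text
{'time': 0.0, 'ee_pos': array([5.74458895e+02, 4.98382869e-02, 2.04630542e+02]), 'ee_rot': array([-1.79987856e+02,  1.00225781e-01,  1.65194324e-04]), 'width': 94.15101363205389}
scene [[499.47287722   0.         275.89693771]
 [  0.         499.47287722 199.947046  ]
 [  0.           0.           1.        ]] [[ 7.79799620e-01 -6.25987092e-01  7.26031789e-03 -4.15116474e+02]
 [-4.35222699e-01 -5.50425489e-01 -7.12469637e-01  2.48217102e+02]
 [ 4.49993061e-01  5.52423697e-01 -7.01665379e-01  1.07777499e+03]
 [ 0.00000000e+00  0.00000000e+00  0.00000000e+00  1.00000000e+00]]
side [[381.09958844   0.         282.93838911]
 [  0.         381.09958844 206.54241387]
 [  0.           0.           1.        ]] [[-9.96295122e-01  8.55139517e-02 -9.13207170e-03  4.93710622e+02]
 [ 4.17149803e-02  3.87669194e-01 -9.20854199e-01  7.56105466e+01]
 [-7.52056587e-02 -9.17823491e-01 -3.89800140e-01  8.78030412e+02]
 [ 0.00000000e+00  0.00000000e+00  0.00000000e+00  1.00000000e+00]]
wrist [[325.1922621    0.         280.26886329]
 [  0.         325.1922621  209.81492324]
 [  0.           0.           1.        ]] [[ 9.99999231e-01 -5.54382262e-05 -1.23869512e-03 -5.74117161e+02]
 [ 2.40194991e-04 -9.71415477e-01  2.37385578e-01 -2.35544209e+01]
 [-1.21644785e-03 -2.37385693e-01 -9.71414717e-01  3.90164262e+02]
 [ 0.00000000e+00  0.00000000e+00  0.00000000e+00  1.00000000e+00]]
```

View pics/scene0.png

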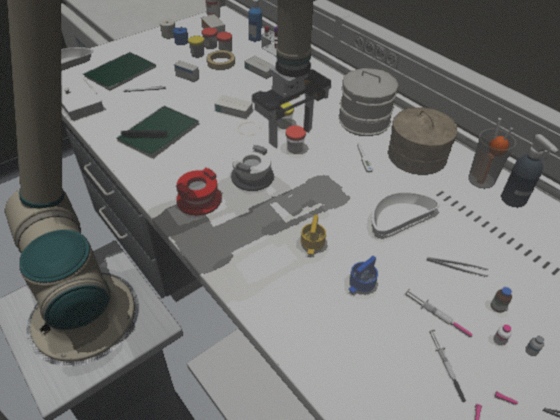

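View pics/side0.png

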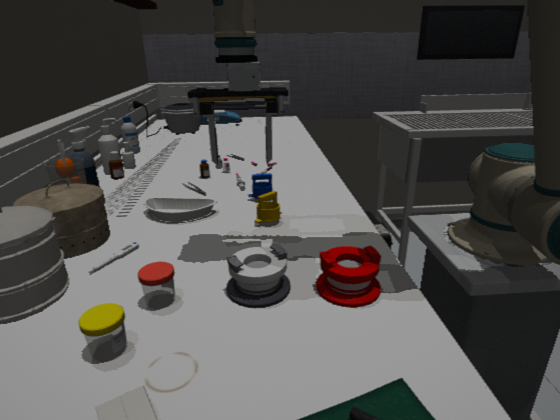

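View pics/wrist0.png

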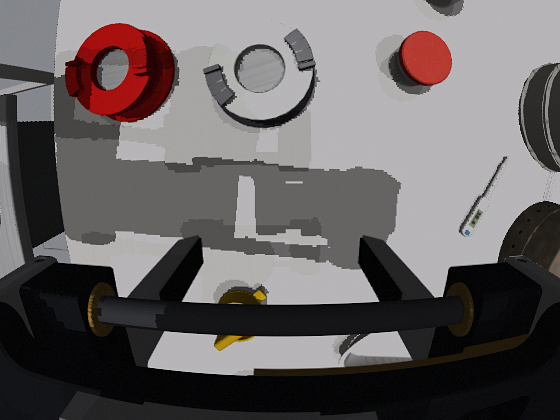

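The scene view shows yellow at about (314,237), blue at (364,275), and the white stack at (253,165) with the red look-alike beside it. I'll enlarge these.

```bash
cat > h.py <<'E'
import numpy as np,cv2
from station import bot
def proj(f,P,fish=False):
    T=np.array(f['world_to_cam']);K=np.array(f['intrinsics'])
    p=np.atleast_2d(P)@T[:3,:3].T+T[:3,3]
    if fish:
        r=np.hypot(p[:,0],p[:,1]);th=np.arctan2(r,p[:,2])
        return np.c_[K[0,2]+K[0,0]*th*p[:,0]/r,K[1,2]+K[1,1]*th*p[:,1]/r]
    return np.c_[K[0,0]*p[:,0]/p[:,2]+K[0,2],K[1,1]*p[:,1]/p[:,2]+K[1,2]]
def back(f,uv,z,fish=False):
    T=np.array(f['world_to_cam']);K=np.array(f['intrinsics'])
    a=(uv[0]-K[0,2])/K[0,0];b=(uv[1]-K[1,2])/K[1,1]
    if fish:
        t=np.hypot(a,b);d=np.array([np.sin(t)*a/t,np.sin(t)*b/t,np.cos(t)])
    else: d=np.array([a,b,1.])
    c=-T[:3,:3].T@T[:3,3];d=T[:3,:3].T@d
    return c+d*(z-c[2])/d[2]
def crop(img,x,y,w,h,s,fn):
    cv2.imwrite(fn,cv2.resize(img[y:y+h,x:x+w],None,fx=s,fy=s,interpolation=cv2.INTER_CUBIC))
E
python3 - <<'E'
import cv2
from h import crop
s=cv2.imread('pics/scene0.png');d=cv2.imread('pics/side0.png');w=cv2.imread('pics/wrist0.png')
a=[ (s,280,205,60,60),(s,222,135,60,60),(d,240,185,60,60),(d,220,235,80,80)]
import numpy as np
T=[cv2.resize(i[y:y+h,x:x+ww],(300,300),interpolation=cv2.INTER_CUBIC) for i,x,y,ww,h in a]
cv2.imwrite('pics/c1.png',np.vstack([np.hstack(T[:2]),np.hstack(T[2:])]))
crop(w,195,15,130,120,5,'pics/c2.png')
E
```

```text
(no output)
```

View pics/c1.png

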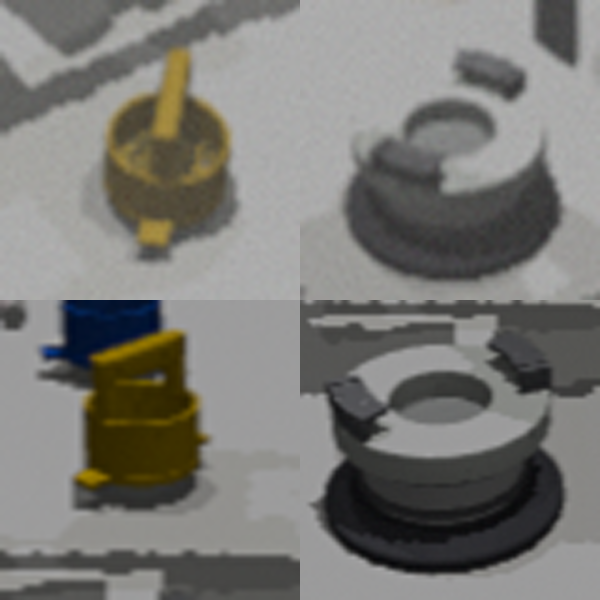

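View pics/c2.png

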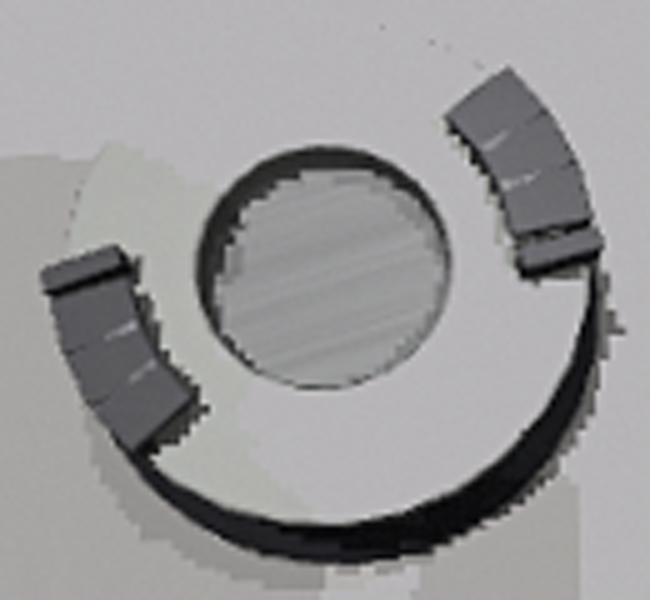

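```bash
python3 - <<'E'
from h import *
from scipy.optimize import least_squares
S=bot.grab_frame('scene');D=bot.grab_frame('side');W=bot.grab_frame('wrist')
# seat from wrist
B=np.array([(195,268),(452,268),(323,146),(323,390),(240,175),(405,170),(235,355),(415,360)])/5+[195,15]
P=np.array([back(W,b,60,True) for b in B])[:,:2]
r=least_squares(lambda q:np.hypot(*(P-q[:2]).T)-q[2],[*P.mean(0),25]).x;print('bore wrist',r)
c=r[:2]
for n,u in dict(Rccw_in=(447,118),Rccw_out=(510,68),Rst_in=(520,272),Rst_out=(602,243),Lccw_in=(192,408),Lccw_out=(133,452),Lst_in=(120,248),Lst_out=(42,275)).items():
    p=back(W,np.array(u)/5+[195,15],73,True)[:2]-c;print(n,np.hypot(*p).round(1),np.degrees(np.arctan2(p[1],p[0])).round(1))
# bore in scene/side
p=back(S,np.array([449-300,129])/5+[222,135],60);print('bore scene',p)
p=back(D,np.array([438,394-300])*[80/300,80/300]-[80,0]+[220,235] if 0 else np.array([(438-300),(397-300)])*80/300+[220,235],60);print('bore side',p)
# yellow
def pts(q,L):
    x,y,t=q;t=np.radians(t);L=np.array(L,float);return np.c_[x+L[:,0]*np.cos(t)-L[:,1]*np.sin(t),y+L[:,0]*np.sin(t)+L[:,1]*np.cos(t),L[:,2]]
print('rim scene',back(S,np.array([168,142])/5+[280,205],46),'lug scene',back(S,np.array([155,232])/5+[280,205],17))
print('rim side',back(D,np.array([143,410-300])/5+[240,185],46),'lugL',back(D,np.array([92,178])/5+[240,185],17),'hnd',back(D,np.array([93,58])/5+[240,185],78),back(D,np.array([182,33])/5+[240,185],78))
print('hand scene',back(S,np.array([180,50])/5+[280,205],78))
E
```

```text
bore wrist [554.48566686 134.12227579  25.58246434]
Rccw_in 36.4 48.7
Rccw_out 52.4 46.5
Rst_in 38.0 -5.7
Rst_out 53.5 2.6
Lccw_in 38.5 -129.3
Lccw_out 52.2 -133.4
Lst_in 38.6 176.2
Lst_out 53.9 -177.9
bore scene [552.09826729 129.80537602  60.        ]
bore side [554.12565854 139.65424395  60.        ]
rim scene [ 516.94637982 -161.9736768    46.        ] lug scene [ 492.54900998 -182.59101633   17.        ]
rim side [ 519.03458366 -138.68546511   46.        ] lugL [ 545.77815139 -123.58417261   17.        ] hnd [ 543.02291872 -130.54995466   78.        ] [ 497.57188271 -160.1081009    78.        ]
hand scene [ 539.93193327 -141.95810945   78.        ]
```

```bash
cat >> h.py <<'E'
def wire(x,y,t,z0=0):
    t=np.radians(t);R=np.array([[np.cos(t),-np.sin(t),0],[np.sin(t),np.cos(t),0],[0,0,1]]);o=np.array([x,y,z0])
    a=np.linspace(0,2*np.pi,40);L=[np.c_[30*np.cos(a),30*np.sin(a),0*a+h] for h in(17,46)]
    b=lambda x0,x1,y0,y1,z:np.array([(x0,y0,z),(x1,y0,z),(x1,y1,z),(x0,y1,z),(x0,y0,z)],float)
    L+=[b(-29,29,-6,6,78),b(-29,29,-6,6,62),b(30,42,-7.5,7.5,17),b(-42,-30,-7.5,7.5,17),b(30,42,-7.5,7.5,12),b(-42,-30,-7.5,7.5,12)]
    return [l@R.T+o for l in L]
def seatw(x,y,t):
    t=np.radians(t);L=[]
    a=np.linspace(0,2*np.pi,60)
    for r,h in((25,60),(53,60),(60,0)):L.append(np.c_[r*np.cos(a),r*np.sin(a),0*a+h])
    for k in(0,np.pi):
        b=np.radians(np.linspace(-14,30,15))+k
        L.append(np.vstack([np.c_[36*np.cos(b),36*np.sin(b),0*b+73],np.c_[52*np.cos(b),52*np.sin(b),0*b+73][::-1],[[36*np.cos(b[0]),36*np.sin(b[0]),73]]]))
    R=np.array([[np.cos(t),-np.sin(t),0],[np.sin(t),np.cos(t),0],[0,0,1]])
    return [l@R.T+[x,y,0] for l in L]
def over(f,ws,x,y,w,h,s,fish=False,col=(255,0,255)):
    im=cv2.resize(f['color'][y:y+h,x:x+w],None,fx=s,fy=s,interpolation=cv2.INTER_CUBIC)
    for l in ws:
        q=(proj(f,l,fish)+.5-[x,y])*s
        cv2.polylines(im,[q.round().astype(int)],False,col,1)
    return im
E
python3 - <<'E'
from h import *
S=bot.grab_frame('scene');D=bot.grab_frame('side');W=bot.grab_frame('wrist')
y=wire(518,-150,37);s=seatw(554.5,134,18)
A=[over(S,y,280,205,60,60,5),over(D,y,240,185,60,60,5),over(S,s,212,130,80,80,4)[:300,:300],over(D,s,218,230,80,80,4)[:300,:300]]
cv2.imwrite('pics/o1.png',np.vstack([np.hstack(A[:2]),np.hstack(A[2:])]))
cv2.imwrite('pics/o1w.png',np.hstack([over(W,y,200,270,80,90,5,True),over(W,s,195,15,130,150,3,True)]))
E
```

```text
(no output)
```

View pics/o1.png

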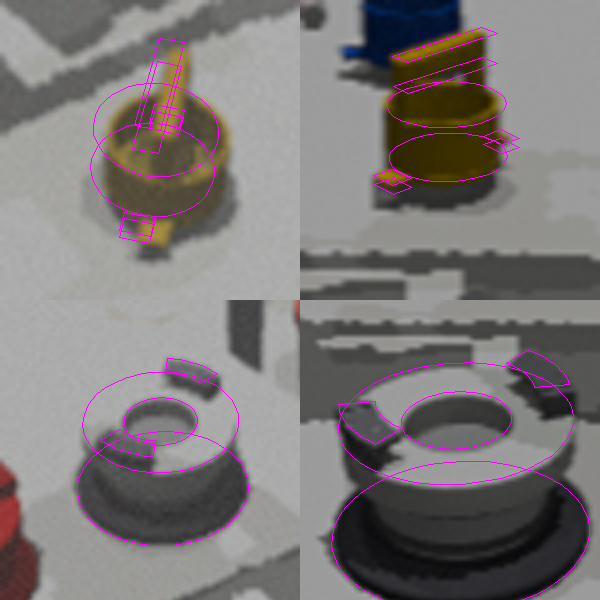

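View pics/o1w.png

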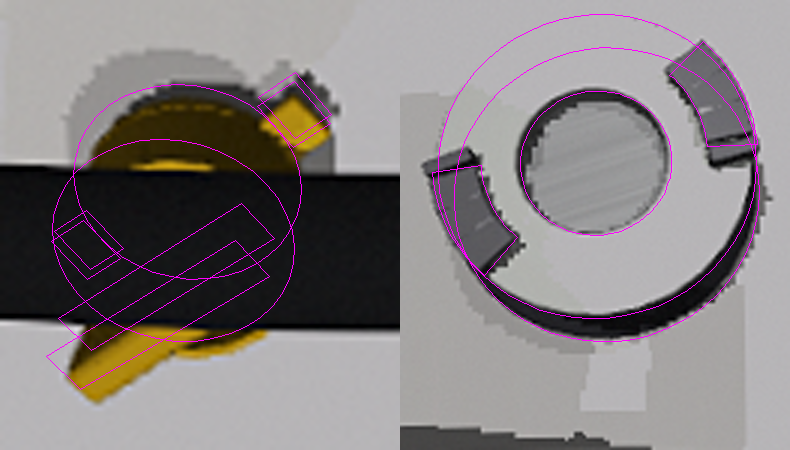

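```bash
python3 - <<'E'
from h import *
from scipy.optimize import least_squares
S=bot.grab_frame('scene');D=bot.grab_frame('side');W=bot.grab_frame('wrist')
ob=[(S,0,(155,232),(280,205),(-36,0,17)),(S,0,(168,141),(280,205),(0,0,46)),(S,0,(180,51),(280,205),(29,0,78)),
(D,0,(92,178),(240,185),(36,0,17)),(D,0,(94,58),(240,185),(29,0,78)),(D,0,(182,33),(240,185),(-29,0,78)),
(W,1,(295,124),(200,270),(36,0,17)),(W,1,(82,391),(200,270),(-29,0,78))]
def res(q):
    o=[]
    t=np.radians(q[2])
    for f,fi,u,g,l in ob:
        p=[q[0]+l[0]*np.cos(t),q[1]+l[0]*np.sin(t),l[2]]
        o+=list(proj(f,p,fi)[0]+.5-np.array(g)-np.array(u)/5)
    return o
r=least_squares(res,[518,-152,37],loss='soft_l1');print(r.x,np.round(res(r.x),1).reshape(-1,2).tolist())
y=wire(*r.x)
A=[over(S,y,280,205,60,60,5),over(D,y,240,185,60,60,5),over(W,y,200,270,80,90,5,True)]
A=[cv2.copyMakeBorder(a,0,450-a.shape[0],0,0,0) for a in A]
cv2.imwrite('pics/o2.png',cv2.resize(np.hstack(A),None,fx=.8,fy=.8))
E
```

```text
[ 520.31070355 -155.19324886   41.12134028] [[-0.3, -0.6], [-0.3, -1.6], [-0.4, -1.5], [-0.2, -0.8], [0.6, -0.3], [-0.2, -1.4], [0.2, 0.2], [-0.3, 0.9]]
```

View pics/o2.png

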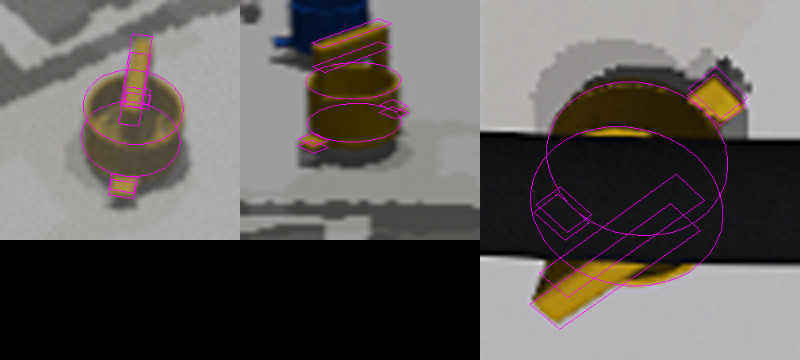

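Estimates: yellow (520, -155) at 41°, and seat (554.5, 134) at 18°. All three views agree. I'll move above the yellow section.

```bash
python3 -m creep '[{"offset":[-0.7,1.95,0.8],"roll":0},{"offset":[-0.7,1.95,0.8],"roll":0},{"offset":[-0.7,1.95,0.8],"roll":0},{"offset":[-0.7,1.95,0.8],"roll":0},{"offset":[-0.7,1.95,0.8],"roll":0},{"offset":[-0.7,1.95,0.8],"roll":0},{"offset":[-0.7,1.95,0.8],"roll":0},{"offset":[-0.5,1.95,0.8],"roll":0}]' 6
python3 -m creep '[{"offset":[0,0,0],"roll":6.1},{"offset":[0,0,0],"roll":6.1},{"offset":[0,0,0],"roll":6.1},{"offset":[0,0,0],"roll":6.1},{"offset":[0,0,0],"roll":6.1},{"offset":[0,0,0],"roll":6.1},{"offset":[0,0,0],"roll":6.1},{"offset":[0,0,0],"roll":6.2}]'
```

```text
time: 1.27
ee_pos: [523.0, -158.1, 141.4]
ee_rot: [-180.0, -0.5, 0.5]
ft_force: [-0.1, 0.3, 0.0]
width: 60.0
time: 1.93
ee_pos: [520.0, -163.7, 139.2]
ee_rot: [-179.8, -0.2, -51.2]
ft_force: [0.8, -0.1, -0.1]
width: 59.8
```

```bash
cat >> h.py <<'E'
def go(x,y,z,yaw):
    o=bot.get_obs();p=np.array(o['ee_pos']);r=o['ee_rot']
    from scipy.spatial.transform import Rotation as Ro
    R=Ro.from_euler('xyz',r,degrees=True).as_matrix()
    print('t',round(o['time'],2),'pos',p.round(1),'rot',np.round(r,1),'w',round(o['width'],1),'F',np.round(o['ft_force'],1))
    print('need offset cm',(R.T@(np.array([x,y,z])-p)/10).round(2),'roll',round(r[2]-yaw,1))
E
python3 - <<'E'
from h import *
W=bot.grab_frame('wrist');S=bot.grab_frame('scene')
y=wire(520.3,-155.2,41.1)
a=over(W,y,100,120,360,300,2,True);cv2.imwrite('pics/o3.png',a)
cv2.imwrite('pics/o3s.png',over(S,y,250,150,130,130,4))
go(520.3,-155.2,52,-48.9)
E
```

```text
t 2.03 pos [ 520.1 -163.7  139.3] rot [-179.8   -0.2  -50.8] w 60.0 F [-0.2  0.3  0.1]
need offset cm [-0.67 -0.52  8.73] roll -1.9
```

View pics/o3.png

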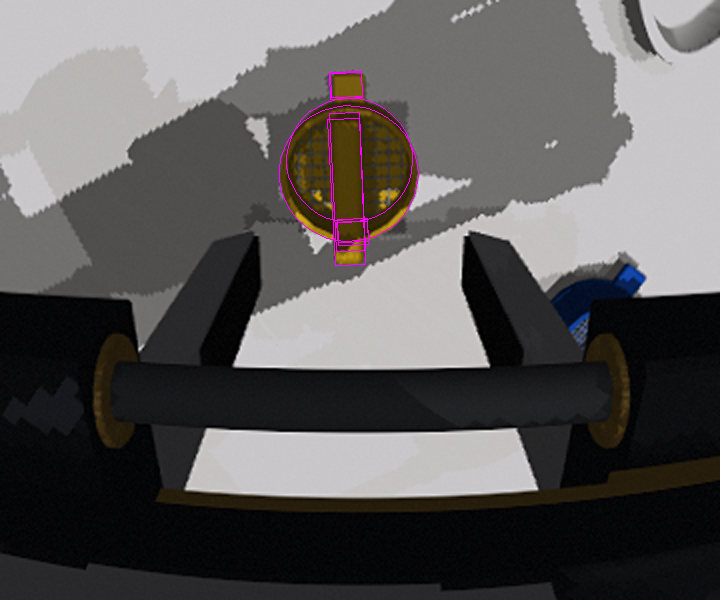

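View pics/o3s.png

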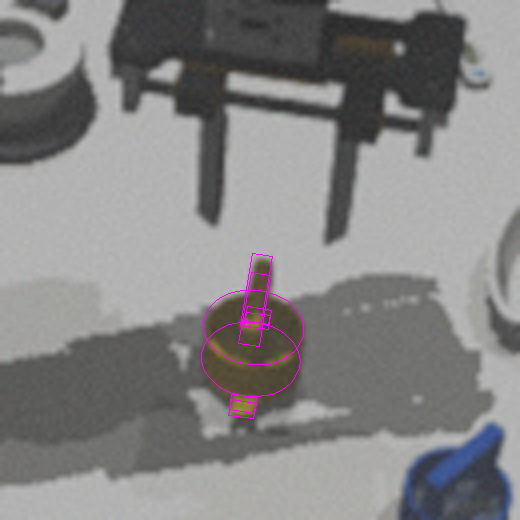

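The wrist overlay lies right on the yellow section, with its lugs at (347,85) and (350,245). Blue is clear of the fingers, so I'll centre and descend.

```bash
python3 -m creep '[{"offset":[-0.35,-0.25,0.8],"roll":-1},{"offset":[-0.32,-0.25,0.8],"roll":-0.9},{"offset":[0,0,0.9],"roll":0},{"offset":[0,0,0.9],"roll":0},{"offset":[0,0,0.9],"roll":0},{"offset":[0,0,0.9],"roll":0},{"offset":[0,0,0],"roll":0},{"offset":[0,0,0],"roll":0}]'
python3 - <<'E'
from h import *
go(520.3,-155.2,52.5,-48.9)
E
```

```text
time: 2.7
ee_pos: [518.5, -153.5, 80.1]
ee_rot: [-179.9, 0.0, -48.1]
ft_force: [0.5, 0.9, -0.3]
width: 60.0
t 2.7 pos [ 518.5 -153.5   80.1] rot [-179.9    0.   -48.1] w 60.0 F [ 0.5  0.9 -0.3]
need offset cm [ 0.25 -0.01  2.76] roll 0.8
```

```bash
python3 -m creep '[{"offset":[0.25,0,0.6],"roll":0.8},{"offset":[0,0,0.6],"roll":0},{"offset":[0,0,0.6],"roll":0},{"offset":[0,0,0.5],"roll":0},{"offset":[0,0,0.2],"roll":0},{"offset":[0,0,0],"roll":0},{"offset":[0,0,0],"roll":0},{"offset":[0,0,0],"roll":0}]'
python3 - <<'E'
from h import *
go(520.3,-155.2,52.5,-48.9)
W=bot.grab_frame('wrist');D=bot.grab_frame('side')
cv2.imwrite('pics/o4.png',np.hstack([over(W,[],150,150,250,200,2),over(D,[],220,150,80,100,4)]))
E
```

```text
time: 3.37
ee_pos: [521.2, -156.2, 52.7]
ee_rot: [-179.9, -0.1, -49.0]
ft_force: [0.2, 0.4, 0.1]
width: 60.0
t 3.37 pos [ 521.2 -156.2   52.7] rot [-1.799e+02 -1.000e-01 -4.900e+01] w 60.0 F [0.2 0.4 0.1]
need offset cm [-0.14  0.    0.02] roll -0.1
```

View pics/o4.png

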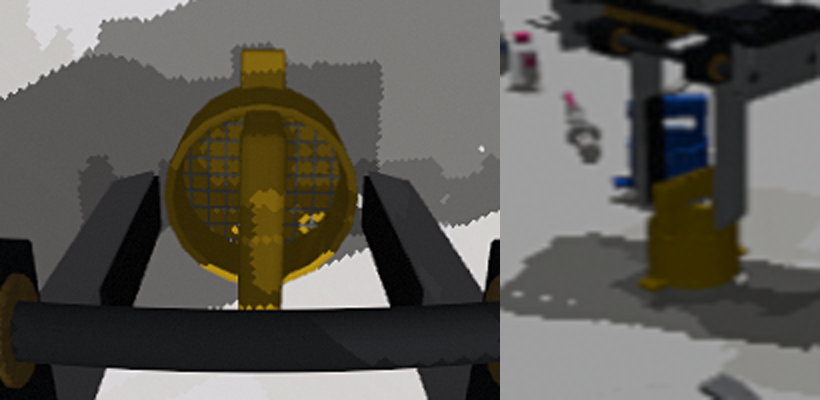

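The bar is centred between the fingers, with fingertips above the rim. I'll close the gripper.

```bash
python3 -m creep '[{"offset":[0,0,0],"roll":0},{"offset":[0,0,0],"roll":0},{"offset":[0,0,0],"roll":0},{"offset":[0,0,0],"roll":0},{"offset":[0,0,0],"roll":0},{"offset":[0,0,0],"roll":0},{"offset":[0,0,0],"roll":0},{"offset":[0,0,0],"roll":0}]' 0.5 35
python3 -m creep '[{"offset":[0,0,-0.3],"roll":0},{"offset":[0,0,-0.8],"roll":0},{"offset":[0,0,-1.3],"roll":0},{"offset":[0,0,-1.7],"roll":0},{"offset":[0,0,-1.7],"roll":0},{"offset":[0,0,-1.7],"roll":0},{"offset":[0,0,-1.5],"roll":0},{"offset":[0,0,-0.7],"roll":0}]'
python3 - <<'E'
from h import *
go(554.5,134.1,160,18)
W=bot.grab_frame('wrist');D=bot.grab_frame('side')
cv2.imwrite('pics/o5.png',np.hstack([over(W,[],150,150,250,200,2),over(D,[],220,130,80,100,4)]))
E
```

```text
time: 4.13
ee_pos: [522.0, -156.5, 54.0]
ee_rot: [-179.8, -0.2, -49.0]
ft_force: [1.0, 0.0, -1.8]
width: 11.8
time: 4.8
ee_pos: [518.9, -155.3, 155.1]
ee_rot: [-180.0, 0.2, -49.0]
ft_force: [0.8, 0.1, -0.7]
width: 11.7
t 4.8 pos [ 518.9 -155.3  155.1] rot [-180.     0.2  -49. ] w 11.7 F [ 0.8  0.1 -0.7]
need offset cm [-19.5  -21.68  -0.42] roll -67.0
```

View pics/o5.png

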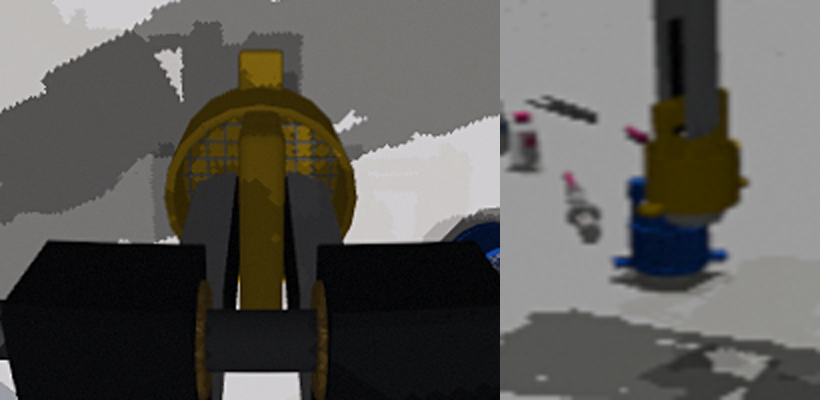

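Held. Carrying it over to the stack without turning first.

```bash
python3 -m creep '[{"offset":[-0.7,-0.8,-0.2],"roll":0},{"offset":[-1.4,-1.55,-0.2],"roll":0},{"offset":[-1.6,-1.8,0],"roll":0},{"offset":[-1.6,-1.8,0],"roll":0},{"offset":[-1.6,-1.8,0],"roll":0},{"offset":[-1.6,-1.8,0],"roll":0},{"offset":[-1.6,-1.8,0],"roll":0},{"offset":[-1.6,-1.8,0],"roll":0}]'
python3 - <<'E'
from h import *
go(554.5,134.1,160,18)
E
```

```text
time: 5.57
ee_pos: [536.7, 27.3, 151.4]
ee_rot: [179.5, 0.9, -49.5]
ft_force: [-0.4, -0.2, -0.7]
width: 12.0
t 5.57 pos [536.7  27.3 151.4] rot [179.5   0.9 -49.5] w 12.0 F [-0.4 -0.2 -0.7]
need offset cm [-6.98 -8.27 -0.82] roll -67.5
```

```bash
python3 -m creep '[{"offset":[-1.5,-1.8,-0.3],"roll":0},{"offset":[-1.5,-1.8,-0.3],"roll":0},{"offset":[-1.3,-1.6,-0.2],"roll":0},{"offset":[-1.0,-1.3,0],"roll":0},{"offset":[-0.6,-0.7,0],"roll":0},{"offset":[-0.2,-0.3,0],"roll":0},{"offset":[0,0,0],"roll":-3},{"offset":[0,0,0],"roll":-6}]'
python3 -m creep '[{"offset":[0,0,0],"roll":-7},{"offset":[0,0,0],"roll":-7},{"offset":[0,0,0],"roll":-7},{"offset":[0,0,0],"roll":-7},{"offset":[0,0,0],"roll":-7},{"offset":[0,0,0],"roll":-7},{"offset":[0,0,0],"roll":-7},{"offset":[0,0,0],"roll":-5}]'
python3 - <<'E'
from h import *
go(554.5,134.1,160,18)
E
```

```text
time: 6.23
ee_pos: [546.2, 137.5, 150.9]
ee_rot: [179.1, 1.9, -39.8]
ft_force: [-0.8, -1.2, -2.0]
width: 11.6
time: 6.9
ee_pos: [540.5, 132.9, 145.2]
ee_rot: [-179.0, 2.7, 15.7]
ft_force: [1.0, -0.2, -1.4]
width: 11.8
t 6.9 pos [540.5 132.9 145.2] rot [-179.     2.7   15.7] w 11.8 F [ 1.  -0.2 -1.4]
need offset cm [ 1.31  0.23 -1.54] roll -2.3
```

```bash
python3 -m creep '[{"offset":[0.4,0.1,-0.5],"roll":-1},{"offset":[0.4,0.1,-0.5],"roll":-1},{"offset":[0.3,0,-0.5],"roll":0},{"offset":[0.2,0,0],"roll":0},{"offset":[0,0,0],"roll":0},{"offset":[0,0,0],"roll":0},{"offset":[0,0,0],"roll":0},{"offset":[0,0,0],"roll":0}]'
cat >> h.py <<'E'
def sec(d=53):
    from scipy.spatial.transform import Rotation as Ro
    o=bot.get_obs();R=Ro.from_euler('xyz',o['ee_rot'],degrees=True).as_matrix()
    p=np.array(o['ee_pos'])+R[:,2]*d
    tz=np.degrees(np.arccos(-R[2,2]))
    e=np.array([554.5,134.1,48])-p
    print('origin est',p.round(1),'tilt',tz.round(1),'need cm',(R.T@e/10).round(2),'secyaw',round(o['ee_rot'][2]+90,1))
    return p,o['ee_rot'][2]+90
E
python3 - <<'E'
from h import *
go(554.5,134.1,160,18)
p,t=sec()
S=bot.grab_frame('scene');D=bot.grab_frame('side');W=bot.grab_frame('wrist')
y=wire(p[0],p[1],t,p[2])
s=seatw(554.5,134,18)
A=[over(S,y+s,205,70,100,150,4),over(D,y+s,200,160,130,150,3)]
A=[cv2.resize(a,(400,600*a.shape[0]//600)) if 0 else cv2.copyMakeBorder(a,0,600-a.shape[0],0,0,0) for a in A]
cv2.imwrite('pics/o6.png',np.hstack(A))
cv2.imwrite('pics/o6w.png',over(W,y+s,100,20,360,300,2,True))
E
```

```text
time: 7.57
ee_pos: [555.0, 132.8, 159.7]
ee_rot: [-178.9, 2.8, 17.4]
ft_force: [-0.3, 0.3, -1.2]
width: 11.8
t 7.57 pos [555.  132.8 159.7] rot [-178.9    2.8   17.4] w 11.8 F [-0.3  0.3 -1.2]
need offset cm [-0.01 -0.15 -0.02] roll -0.6
origin est [552.3 132.9 106.8] tilt 3.0 need cm [0.54 0.06 5.86] secyaw 107.4
```

View pics/o6.png

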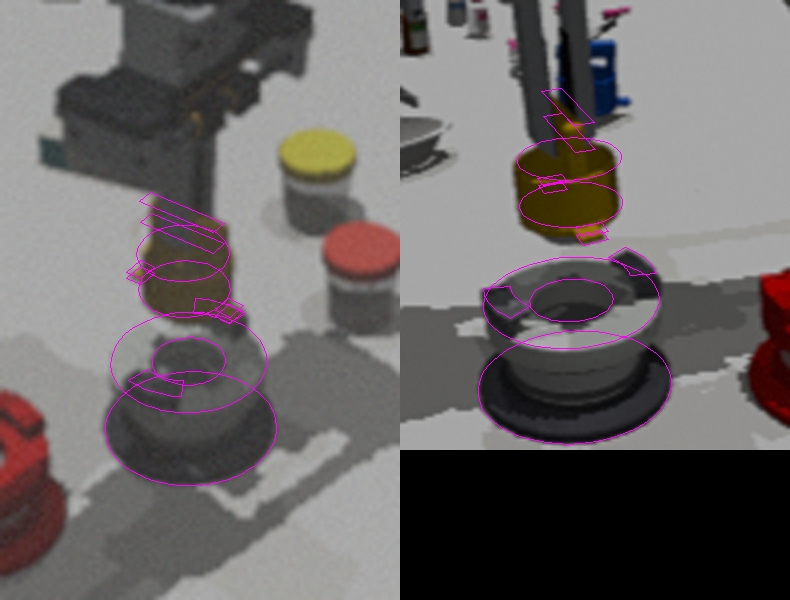

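View pics/o6w.png

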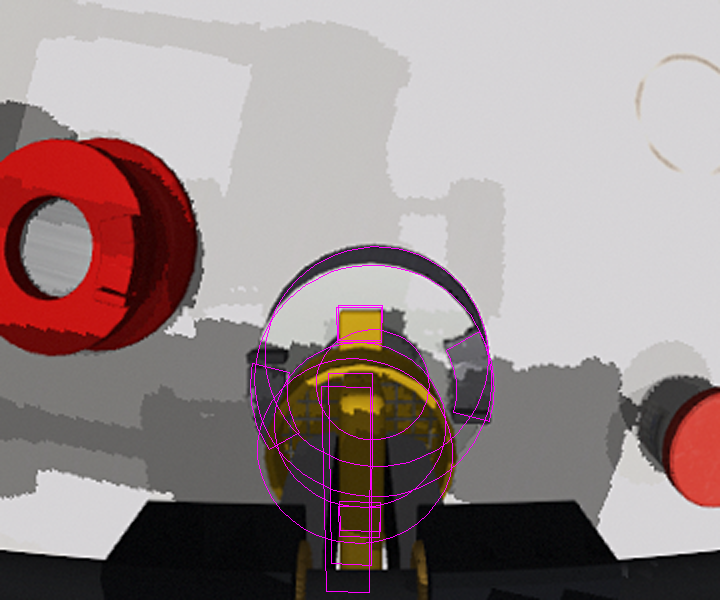

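The wrist overlay agrees with the estimated origin. The tool is tilted 3°, mostly about the bar axis, which is harmless for the lugs. Next I correct the offset and lower it.

```bash
python3 -m creep '[{"offset":[0.25,0,0.3],"roll":0},{"offset":[0.2,0,0.5],"roll":0},{"offset":[0.1,0,0.6],"roll":0},{"offset":[0,0,0.6],"roll":0},{"offset":[0,0,0.5],"roll":0},{"offset":[0,0,0.3],"roll":0},{"offset":[0,0,0],"roll":0},{"offset":[0,0,0],"roll":0}]'
python3 - <<'E'
from h import *
p,t=sec()
S=bot.grab_frame('scene');D=bot.grab_frame('side');W=bot.grab_frame('wrist')
y=wire(p[0],p[1],t,p[2])
s=seatw(554.5,134,18)
A=[over(S,s,205,90,100,130,4),over(D,s,200,160,130,150,3)]
A=[cv2.copyMakeBorder(a,0,600-a.shape[0],0,0,0) for a in A]
cv2.imwrite('pics/o7.png',np.hstack(A))
cv2.imwrite('pics/o7w.png',over(W,y+s,100,100,360,250,2,True))
E
```

```text
time: 8.38
ee_pos: [557.8, 134.7, 126.9]
ee_rot: [-178.9, 3.0, 17.4]
ft_force: [-0.1, 0.2, -1.2]
width: 11.5
origin est [554.9 134.9  74. ] tilt 3.2 need cm [0.08 0.11 2.6 ] secyaw 107.4
```

View pics/o7.png

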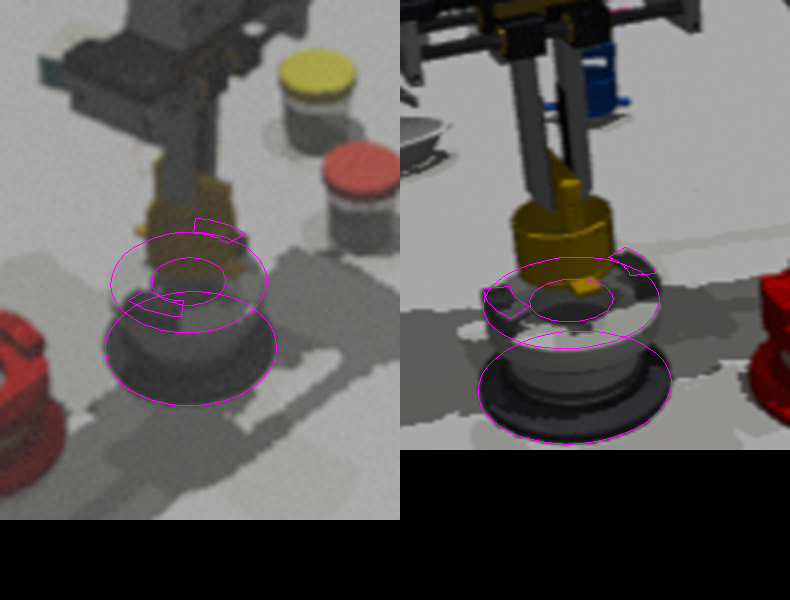

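View pics/o7w.png

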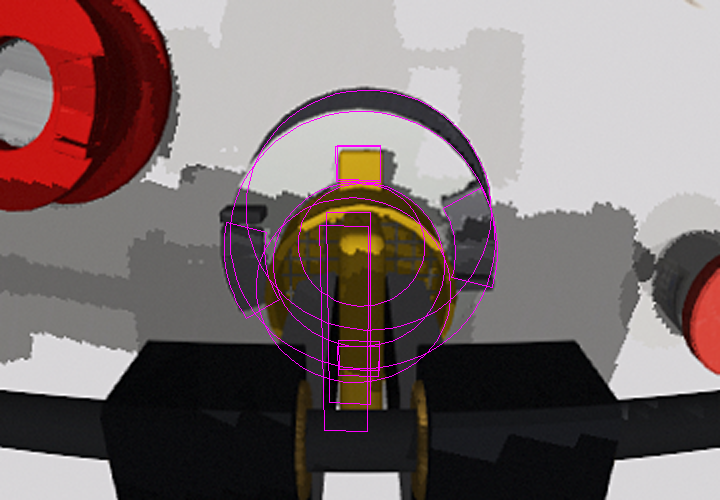

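Aligned to within about 2 mm, with 4 mm of play available. Lowering it in now.

```bash
python3 -m creep '[{"offset":[0,0.1,0.3],"roll":0},{"offset":[0.05,0,0.4],"roll":0},{"offset":[0,0,0.4],"roll":0},{"offset":[0,0,0.4],"roll":0},{"offset":[0,0,0.35],"roll":0},{"offset":[0,0,0.2],"roll":0},{"offset":[0,0,0],"roll":0},{"offset":[0,0,0],"roll":0}]'
python3 - <<'E'
from h import *
sec()
E
```

```text
time: 9.2
ee_pos: [558.3, 133.9, 105.5]
ee_rot: [-178.9, 2.9, 17.4]
ft_force: [0.0, 0.1, -1.6]
width: 11.6
origin est [555.5 134.1  52.5] tilt 3.1 need cm [-0.07 -0.02  0.46] secyaw 107.4
```

```bash
python3 -m creep '[{"offset":[-0.05,0,0.15],"roll":0},{"offset":[0,0,0.15],"roll":0},{"offset":[0,0,0.1],"roll":0},{"offset":[0,0,0.1],"roll":0},{"offset":[0,0,0.05],"roll":0},{"offset":[0,0,0],"roll":0},{"offset":[0,0,0],"roll":0},{"offset":[0,0,0],"roll":0}]'
python3 - <<'E'
from h import *
p,t=sec()
S=bot.grab_frame('scene');D=bot.grab_frame('side');W=bot.grab_frame('wrist')
y=wire(554.5,134,107.5,48)
A=[over(S,y,205,90,100,130,4),over(D,y,200,160,130,150,3)]
A=[cv2.copyMakeBorder(a,0,600-a.shape[0],0,0,0) for a in A]
cv2.imwrite('pics/o8.png',np.hstack(A))
E
```

```text
time: 9.87
ee_pos: [557.9, 133.8, 103.4]
ee_rot: [-179.0, 2.7, 17.4]
ft_force: [-0.5, -0.6, 1.0]
width: 11.8
origin est [555.2 134.   50.4] tilt 2.9 need cm [-0.06 -0.02  0.25] secyaw 107.4
```

View pics/o8.png

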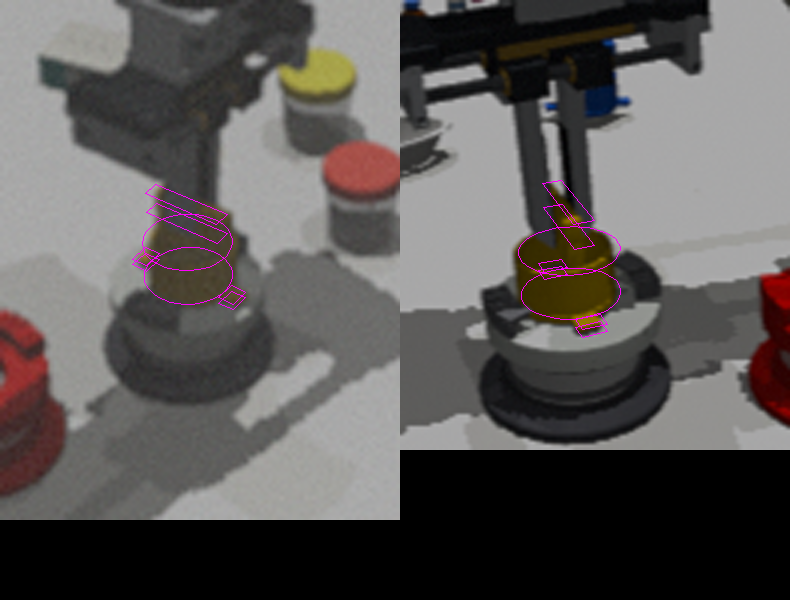

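It is down in the socket with contact just beginning. I'll let go briefly so it settles flat.

```bash
python3 -m creep '[{"offset":[0,0,0],"roll":0},{"offset":[0,0,0],"roll":0},{"offset":[0,0,0],"roll":0},{"offset":[0,0,0],"roll":0},{"offset":[0,0,0],"roll":0},{"offset":[0,0,0],"roll":0},{"offset":[0,0,0],"roll":0},{"offset":[0,0,0],"roll":0}]' 3
python3 - <<'E'
from h import *
p,t=sec()
S=bot.grab_frame('scene');D=bot.grab_frame('side');W=bot.grab_frame('wrist')
y=wire(554.5,134,107.5,48)
A=[over(S,y,205,90,100,130,4),over(D,y,200,160,130,150,3)]
A=[cv2.copyMakeBorder(a,0,600-a.shape[0],0,0,0) for a in A]
cv2.imwrite('pics/o9.png',np.hstack(A))
cv2.imwrite('pics/o9w.png',over(W,y+seatw(554.5,134,18),100,120,360,250,2,True))
E
```

```text
time: 10.68
ee_pos: [558.6, 133.9, 102.8]
ee_rot: [-179.0, 2.6, 17.4]
ft_force: [0.3, -0.2, 0.5]
width: 29.8
origin est [556.  134.1  49.9] tilt 2.8 need cm [-0.13 -0.04  0.19] secyaw 107.4
```

View pics/o9.png

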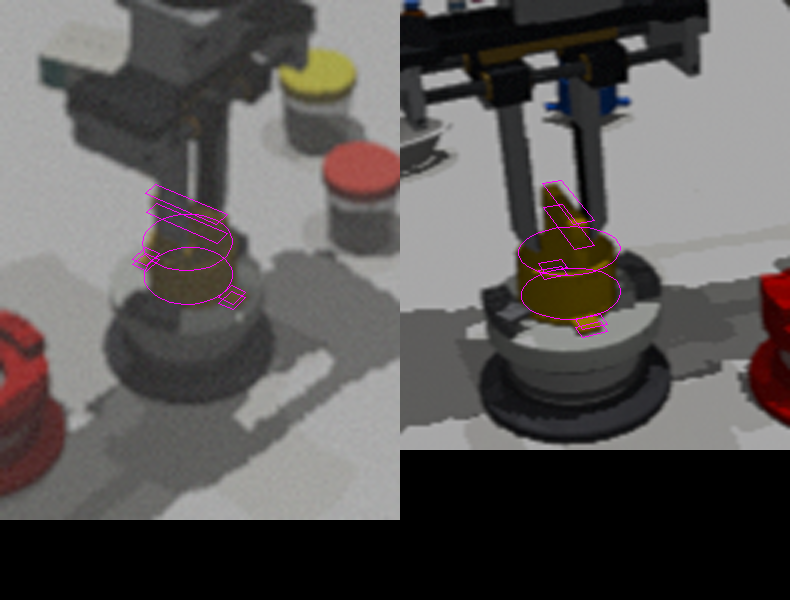

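View pics/o9w.png

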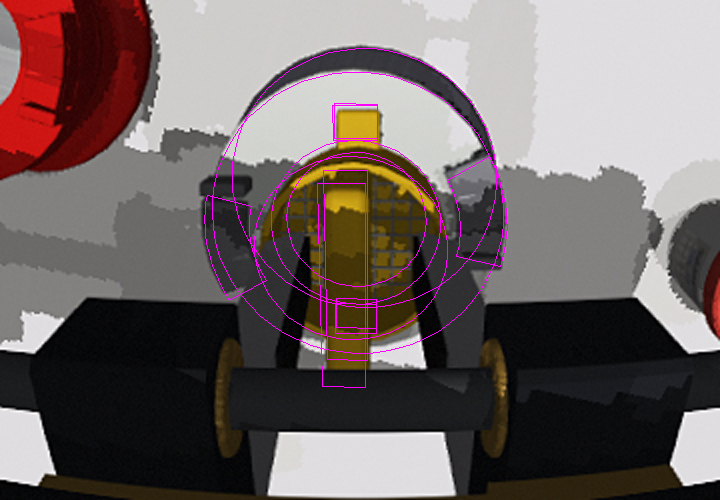

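Seated with lugs in the gaps. I'll regrip gently with a small centring shift, then turn clockwise slowly.

```bash
python3 -m creep '[{"offset":[-0.15,0.1,0],"roll":0},{"offset":[0,0,0],"roll":0},{"offset":[0,0,0],"roll":0},{"offset":[0,0,0],"roll":0},{"offset":[0,0,0],"roll":0},{"offset":[0,0,0],"roll":0},{"offset":[0,0,0],"roll":0},{"offset":[0,0,0],"roll":0}]' 0.5 12
python3 -m creep '[{"offset":[0,0,0],"roll":2},{"offset":[0,0,0],"roll":3},{"offset":[0,0,0],"roll":4},{"offset":[0,0,0],"roll":4},{"offset":[0,0,0],"roll":4},{"offset":[0,0,0],"roll":3},{"offset":[0,0,0],"roll":1},{"offset":[0,0,0],"roll":0}]'
python3 - <<'E'
from h import *
sec();go(557,134,103,-72)
E
```

```text
time: 11.5
ee_pos: [557.4, 132.4, 103.0]
ee_rot: [-179.0, 2.6, 17.4]
ft_force: [-0.2, -0.0, 0.3]
width: 12.0
time: 12.17
ee_pos: [557.3, 134.7, 103.2]
ee_rot: [-179.8, 2.9, -4.6]
ft_force: [-0.4, -0.7, -0.3]
width: 11.7
origin est [554.7 135.1  50.3] tilt 2.9 need cm [0.   0.1  0.23] secyaw 85.4
t 12.17 pos [557.3 134.7 103.2] rot [-179.8    2.9   -4.6] w 11.7 F [-0.4 -0.7 -0.3]
need offset cm [-0.02  0.07  0.02] roll 67.4
```

The tool tilt is fixed in the world, so I'll let the section settle flat between turn segments to keep the lugs level.

```bash
python3 -m creep '[{"offset":[0,0.05,0],"roll":2},{"offset":[0,0,0],"roll":4},{"offset":[0,0,0],"roll":4},{"offset":[0,0,0],"roll":4},{"offset":[0,0,0],"roll":4},{"offset":[0,0,0],"roll":3},{"offset":[0,0,0],"roll":1},{"offset":[0,0,0],"roll":0}]'
python3 -m creep '[{"offset":[0,0,0],"roll":0},{"offset":[0,0,0],"roll":0},{"offset":[0,0,0],"roll":0},{"offset":[0,0,0],"roll":0},{"offset":[0,0,0],"roll":0},{"offset":[0,0,0],"roll":0},{"offset":[0,0,0],"roll":0},{"offset":[0,0,0],"roll":0}]' 3
python3 - <<'E'
from h import *
p,t=sec();go(557,134,103,-72)
S=bot.grab_frame('scene');D=bot.grab_frame('side');W=bot.grab_frame('wrist')
y=wire(554.5,134,t,48)
A=[over(S,y,205,90,100,130,4),over(D,y,200,160,130,150,3)]
A=[cv2.copyMakeBorder(a,0,600-a.shape[0],0,0,0) for a in A]
cv2.imwrite('pics/o10.png',np.hstack(A))
cv2.imwrite('pics/o10w.png',over(W,y+seatw(554.5,134,18),100,120,360,250,2,True))
E
```

```text
time: 12.83
ee_pos: [557.3, 135.4, 103.4]
ee_rot: [179.2, 2.8, -27.2]
ft_force: [-1.0, 0.1, -0.1]
width: 11.9
time: 13.5
ee_pos: [557.2, 134.6, 103.1]
ee_rot: [179.2, 2.8, -26.9]
ft_force: [-0.3, 0.9, -0.1]
width: 30.3
origin est [554.5 135.1  50.2] tilt 2.9 need cm [0.05 0.09 0.22] secyaw 63.1
t 13.5 pos [557.2 134.6 103.1] rot [179.2   2.8 -26.9] w 30.3 F [-0.3  0.9 -0.1]
need offset cm [0.01 0.07 0.01] roll 45.1
```

View pics/o10.png

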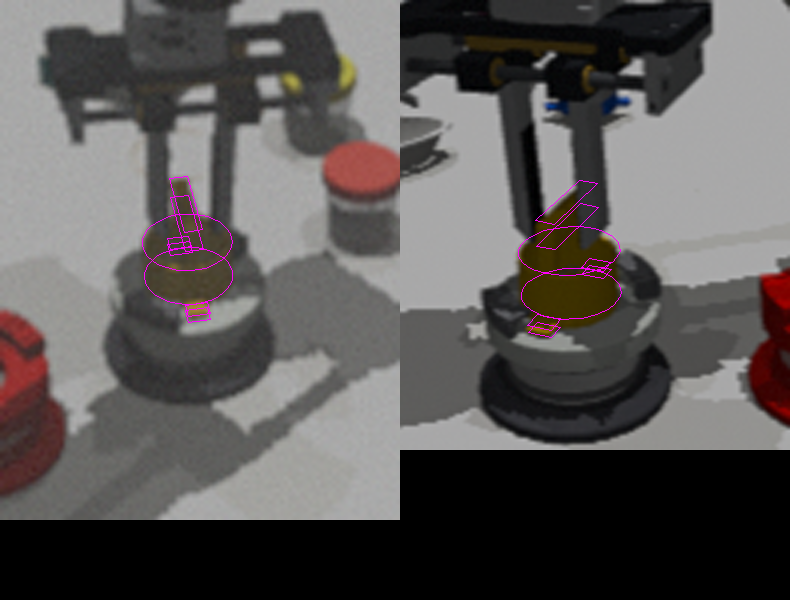

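View pics/o10w.png

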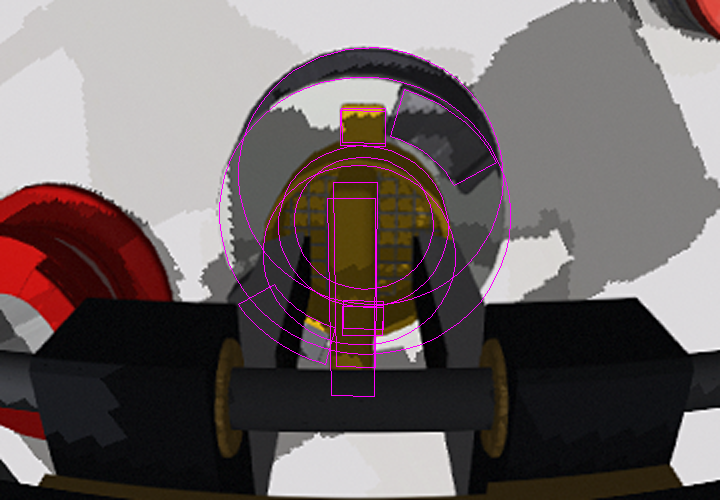

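The section sits flat and its lug at (362,125) is about to enter the lip. Regripping and turning on.

```bash
python3 -m creep '[{"offset":[0,0.05,0],"roll":0},{"offset":[0,0,0],"roll":0},{"offset":[0,0,0],"roll":0},{"offset":[0,0,0],"roll":0},{"offset":[0,0,0],"roll":0},{"offset":[0,0,0],"roll":0},{"offset":[0,0,0],"roll":0},{"offset":[0,0,0],"roll":0}]' 0.5 12
python3 -m creep '[{"offset":[0,0,0],"roll":2},{"offset":[0,0,0],"roll":4},{"offset":[0,0,0],"roll":4},{"offset":[0,0,0],"roll":4},{"offset":[0,0,0],"roll":4},{"offset":[0,0,0],"roll":3},{"offset":[0,0,0],"roll":1},{"offset":[0,0,0],"roll":0}]'
python3 -m creep '[{"offset":[0,0,0],"roll":0},{"offset":[0,0,0],"roll":0},{"offset":[0,0,0],"roll":0},{"offset":[0,0,0],"roll":0},{"offset":[0,0,0],"roll":0},{"offset":[0,0,0],"roll":0},{"offset":[0,0,0],"roll":0},{"offset":[0,0,0],"roll":0}]' 3
python3 - <<'E'
from h import *
p,t=sec();go(557,134,103,-72)
S=bot.grab_frame('scene');D=bot.grab_frame('side');W=bot.grab_frame('wrist')
y=wire(554.5,134,t,48)
A=[over(S,y,205,90,100,130,4),over(D,y,200,160,130,150,3)]
A=[cv2.copyMakeBorder(a,0,600-a.shape[0],0,0,0) for a in A]
cv2.imwrite('pics/o11.png',np.hstack(A))
cv2.imwrite('pics/o11w.png',over(W,y+seatw(554.5,134,18),100,120,360,250,2,True))
E
```

```text
time: 14.32
ee_pos: [556.9, 134.1, 103.3]
ee_rot: [179.2, 2.8, -26.9]
ft_force: [0.0, -0.2, 0.5]
width: 12.3
time: 14.98
ee_pos: [558.0, 135.5, 103.1]
ee_rot: [178.3, 2.2, -49.9]
ft_force: [-1.1, 0.4, -0.5]
width: 11.8
time: 15.65
ee_pos: [557.7, 135.2, 103.0]
ee_rot: [178.3, 2.2, -49.7]
ft_force: [-0.2, -0.4, 0.1]
width: 30.0
origin est [555.2 135.8  50.1] tilt 2.8 need cm [0.09 0.15 0.21] secyaw 40.3
t 15.65 pos [557.7 135.2 103. ] rot [178.3   2.2 -49.7] w 30.0 F [-0.2 -0.4  0.1]
need offset cm [0.05 0.13 0.01] roll 22.3
```

View pics/o11w.png

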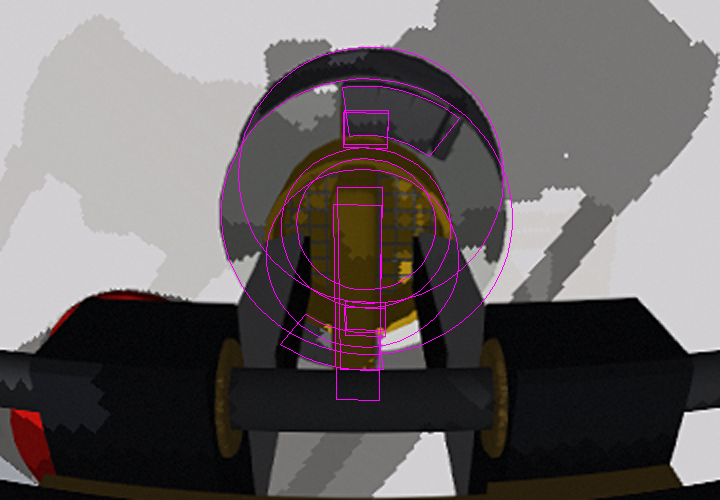

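The lug is already going under the lip. One last segment of about 23°.

```bash
python3 -m creep '[{"offset":[0.05,0.12,0],"roll":0},{"offset":[0,0,0],"roll":0},{"offset":[0,0,0],"roll":0},{"offset":[0,0,0],"roll":0},{"offset":[0,0,0],"roll":0},{"offset":[0,0,0],"roll":0},{"offset":[0,0,0],"roll":0},{"offset":[0,0,0],"roll":0}]' 0.5 12
python3 -m creep '[{"offset":[0,0,0],"roll":2},{"offset":[0,0,0],"roll":4},{"offset":[0,0,0],"roll":4},{"offset":[0,0,0],"roll":4},{"offset":[0,0,0],"roll":4},{"offset":[0,0,0],"roll":3},{"offset":[0,0,0],"roll":1.5},{"offset":[0,0,0],"roll":0}]'
python3 -m creep '[{"offset":[0,0,0],"roll":0.5},{"offset":[0,0,0],"roll":0},{"offset":[0,0,0],"roll":0},{"offset":[0,0,0],"roll":0},{"offset":[0,0,0],"roll":0},{"offset":[0,0,0],"roll":0},{"offset":[0,0,0],"roll":0},{"offset":[0,0,0],"roll":0}]'
python3 - <<'E'
from h import *
o=bot.get_obs();print(o['ft_torque'])
p,t=sec();go(557,134,103,-72)
S=bot.grab_frame('scene');D=bot.grab_frame('side');W=bot.grab_frame('wrist')
y=wire(554.5,134,t,48)
A=[over(S,y,205,90,100,130,4),over(D,y,200,160,130,150,3)]
A=[cv2.copyMakeBorder(a,0,600-a.shape[0],0,0,0) for a in A]
cv2.imwrite('pics/o12.png',np.hstack(A))
cv2.imwrite('pics/o12w.png',over(W,[],100,120,360,250,2,True))
E
```

```text
time: 16.47
ee_pos: [556.8, 134.1, 103.1]
ee_rot: [178.3, 2.3, -49.7]
ft_force: [-0.8, -0.1, 0.3]
width: 11.9
time: 17.13
ee_pos: [557.0, 134.7, 102.7]
ee_rot: [177.6, 1.4, -73.3]
ft_force: [-0.1, -0.7, 0.8]
width: 12.2
time: 17.8
ee_pos: [557.0, 134.8, 102.7]
ee_rot: [177.5, 1.4, -73.7]
ft_force: [-0.2, 0.2, 0.7]
width: 12.0
[ 0.09068391  0.1177972  -0.04697061]
origin est [554.4 135.4  49.8] tilt 2.8 need cm [0.13 0.02 0.18] secyaw 16.3
t 17.8 pos [557.  134.8 102.7] rot [177.5   1.4 -73.7] w 12.0 F [-0.2  0.2  0.7]
need offset cm [ 0.07  0.02 -0.03] roll -1.7
```

View pics/o12w.png

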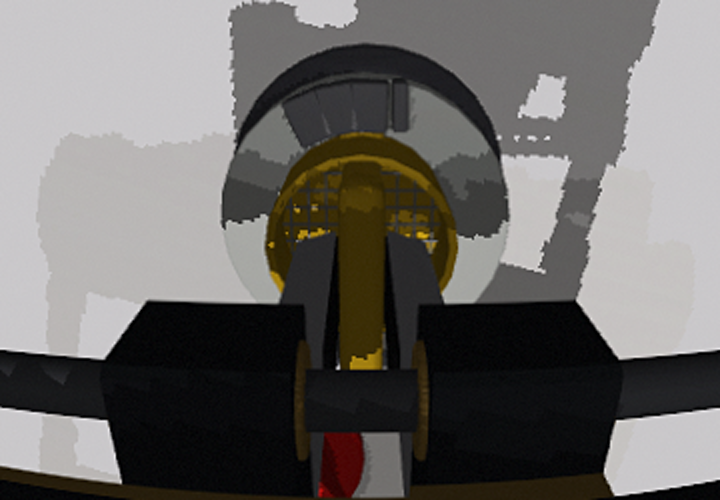

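View pics/o12.png

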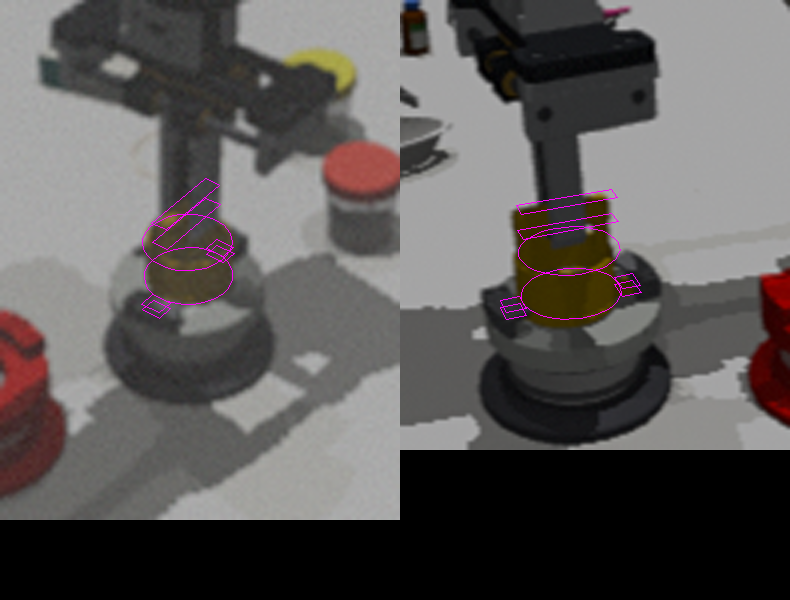

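The bar is in line with the lips and the lugs are hidden under them. Measured yaw is 16° against the seat's 18°. I'll release and retreat.

```bash
python3 -m creep '[{"offset":[0,0,0],"roll":0},{"offset":[0,0,0],"roll":0},{"offset":[0,0,0],"roll":0},{"offset":[0,0,0],"roll":0},{"offset":[0,0,0],"roll":0},{"offset":[0,0,0],"roll":0},{"offset":[0,0,0],"roll":0},{"offset":[0,0,0],"roll":0}]' 4.5
python3 -m creep '[{"offset":[0,0,-0.5],"roll":0},{"offset":[0,0,-1],"roll":0},{"offset":[0,0,-1.5],"roll":0},{"offset":[0,0,-1.5],"roll":0},{"offset":[0,0,-1.5],"roll":0},{"offset":[0,0,-1.5],"roll":0},{"offset":[0,0,-1],"roll":0},{"offset":[0,0,-0.3],"roll":0}]'
python3 - <<'E'
from h import *
go(557,134,103,-72)
S=bot.grab_frame('scene');D=bot.grab_frame('side');W=bot.grab_frame('wrist')
y=wire(554.5,134,17,48)
A=[over(S,y,205,90,100,130,4),over(D,y,200,160,130,150,3)]
A=[cv2.copyMakeBorder(a,0,600-a.shape[0],0,0,0) for a in A]
cv2.imwrite('pics/o13.png',np.hstack(A))
cv2.imwrite('pics/o13w.png',over(W,y+seatw(554.5,134,18),100,70,360,300,2,True))
E
```

```text
time: 18.62
ee_pos: [557.3, 134.5, 102.8]
ee_rot: [177.6, 1.4, -73.7]
ft_force: [0.1, -0.5, -0.5]
width: 45.1
time: 19.28
ee_pos: [561.6, 133.3, 198.7]
ee_rot: [177.6, 1.4, -73.7]
ft_force: [0.3, -0.4, 0.2]
width: 45.3
t 19.28 pos [561.6 133.3 198.7] rot [177.6   1.4 -73.7] w 45.3 F [ 0.3 -0.4  0.2]
need offset cm [0.04 0.01 9.58] roll -1.7
```

View pics/o13w.png

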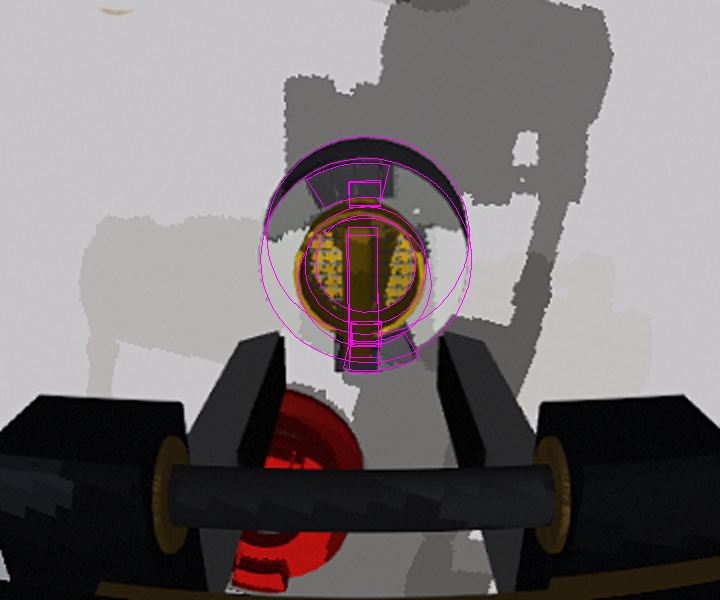

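View pics/o13.png

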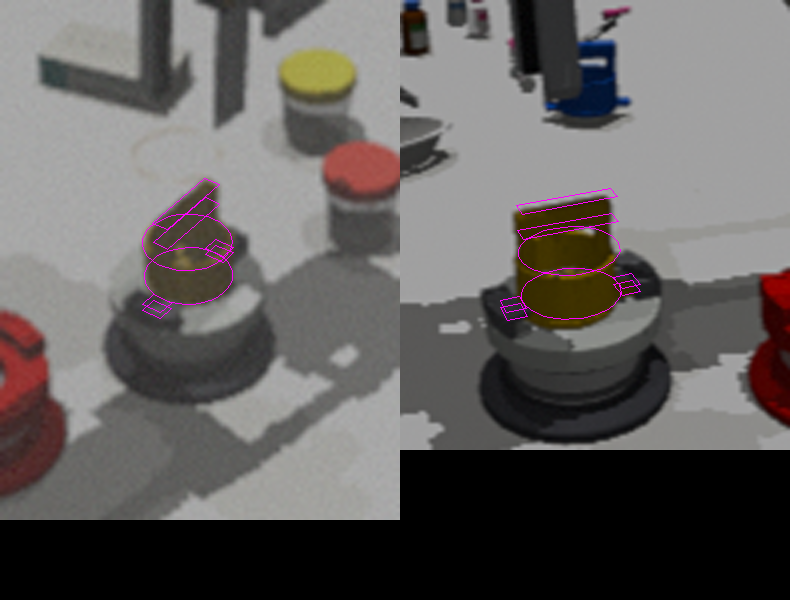

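All three views show the section seated, upright and turned home. The gripper is clear and blue stands where it was. Handing in.

```bash
python3 - <<'E'
from station import bot
print(bot.finish_job())
E
```

```text
the job is handed in; nothing more can be done
None
```

The yellow sieve section is on the stack, locked with its lugs under the lips, and released. I handed the job in at about 19.4 s, and the hand-in gave no verdict.

**What I did:** I gripped the bar, lowered the section into the socket about 90° counter-clockwise of locked, let it settle, then turned it clockwise in four short segments, letting it settle flat between some of them. After that I opened the gripper and backed off about 95 mm upward.

**Last checks:**
- **Position:** the section looks upright and within about 2–3 mm of the seat centre, down to seated depth.
- **Angle:** the tool put the section at 16°, against 18° measured for the seat, so it is about 2° past the zero mark and close to the stop. The lugs are hidden under the lips.
- **Blue section:** it looks unmoved in the side view; I did not measure its position again.
- **Forces:** external forces read at the end of each move stayed around 2 N or less.

**What was off:**
- The tool picked up a lasting tilt of about 3° while turning over the stack, which the moves could not correct. That is why I let the section settle between segments.
- The model overlays disagreed with the side view by about 2 mm, within the stated calibration.

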